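# Lock the corkscrew away in the counter keeper

### The arm

A 6-joint arm with a two-finger parallel gripper is mounted at the origin on a cart in front of the work surface, level with it; the furniture and walls round the work are solid. World frame = base frame: x ahead of the robot, y to its left, z up, the work surface at z = 0. Lengths are in m, angles in rad, forces in N, time in s.
With the tool pointing down it reaches from about 0.35 to 0.775 m from the base axis. Payload 7.3 kg.
Tool frame: the origin (TCP) lies midway between the tips of the shut fingers; the grasp point (between the pads) lies 19 mm behind it; z points along the fingers, y is the line along which they close (so a half turn about z gives the same grasp; the last joint's range is limited). The gripper opens to 92 mm and grips with 3 to 60 N. Pads are 19 mm wide; open, the fingers measure 130 mm over their backs; the gripper's body (75 mm by 190 mm) begins 47 mm behind the grasp point.
Start: joints at [0.98, 0.342, 1.524, -0, 1.275, -0.146], TCP at [0.226, 0.474, 0.227] pointing down, gripper open.
Joint ranges: [-2.53, 2.53], [-0.77, 2.02], [0.04, 2.7], [-1, 4.14], [0.28, 2.66], [-3.11, 3.11]. Speed limits (rad/s): [2.57, 2.57, 3.14, 3.14, 3.14, 3.14].

### API

Orientations are given as [roll, pitch, yaw] about the fixed x, y, z axes, in that order (R = Rz(yaw) Ry(pitch) Rx(roll)).
In Python, from cell import monitor, vision, workorder gives the robot as it stands.
- The arm moves only by the tool move_arm, never from a script. Its argument "rows" is a list of rows, each a list of 5 numbers: the shift along the world's x, y, z in mm, then the turn about the world's z in rad, then the closure, from -1 (fully open) to 1 (shut). A call has 1 to 12 rows; each row shifts and turns the commanded pose from where the row before left it; what a row does not reach is not made up. A row lasts 1/10 s, in which the tool goes at most 50 mm and 8.59 degrees, less where a joint would pass 70% of its speed; a pose out of reach is approached as far as the arm can. A call is refused whole if a number of a shift passes 50 or a number of a turn 0.15, either way. A call with a gripper value outside its range is refused whole. The fingers move at their own pace and stop on an object; "newtons" is the grip in N (left out, the last holds). Time passes only in rows, so rows that do not move let the fingers close. It gives the time, the measured TCP pose, the force, the opening and the grip force at its end, in the units of the state.
- monitor.observe(): the state, without advancing time (a new reading comes with each control period).
- vision.read_camera(name): name is "side" or "top"; returns the picture (400x640x3 uint8, red, green, blue); there is no depth.
- vision.get_calibration(name): a dict with "K" (3x3 intrinsics, pixels), "k1" (the pictures are not rectified: a ray, as slopes to the right and down, at radius r is drawn at 1 + k1 r^2 times it, then the intrinsics apply), "T" (4x4, takes a point from camera to world coordinates). Camera axes: x right, y up, looking along -z (the intrinsics and any distortion apply to the point x, -y, -z); pixel columns grow to the right and rows downward; lengths in m; the calibration is good to about 2 mm. A picture is of the moment at which its call begins. get_calibration takes no time and is no camera call.
- workorder.hand_in(): hands the job in; it is judged then, once.
The state is a dict: "time": time; "qpos": joint angles; "qvel": joint speeds; "joint_efforts": joint torques, N m; "tool_pos": TCP position; "tool_rot": TCP orientation; "contact_force": force on the tool from outside, world axes, zero at the start; "torque": the same for the moment, N m; "opening": finger opening in m; "grip_force": force on a finger pad.
Only numpy, scipy, OpenCV 4.12 (cv2) and the standard library are available. Lean on these libraries where they do the work, as an engineer would, in place of code of your own. Each camera call takes 0.05 s, during which the arm holds its last target. There are 200 camera calls.

### The job

Put the corkscrew away in the wooden keeper: swing the steel catch on top of the case fully open, lay the corkscrew flat in the pulled-out tray and slide the tray into the case. Then swing the catch a quarter turn back, all the way shut, so that its hook takes the pin on the tray's front board and draws the board tight against the case. Leave the brush and the marker where they lie.

Things in the scene. Friction and masses are not known exactly. Their poses are not given: they have to be found in the camera images.
- case: Plywood sleeve fixed to the worktop, 152 mm long, 171 wide, 52 high, open at one end (the mouth), 151 x 42 mm inside, no floor. Origin: on the worktop, mid-mouth; x runs into the case, z up. A steel catch is pivoted on its roof. At the back a sprung pad (4 to 6 N) meets the tray over its last 8 mm and pushes it out again by up to that much, until the catch holds it.
- catch (a joint): Catch angle, friction-held: 0 = shut, lever across the case (along its -y); 1.57 = open, lever to the back (case +x); stops at 0 and 1.62. Opens counter-clockwise seen from above. Its curved hook, on the mouth side, bars the tray's pin below 1.4. Turned from open to shut it catches the pin if the front board is 12 mm or less off the mouth, draws the board home and stays.
- pivot (a point): Point on the catch's upright axis, 73 mm above the worktop, in the middle of the case's width, 34 mm behind the mouth.
- lever (a point): Mid-lever point, 65 mm from the pivot, 73 mm above the worktop. The lever is a steel bar 10 mm thick, standing 60 to 86 mm above the worktop (8 mm clear of the roof), with a round post (16 mm diameter, 90 mm high) at its end 86 mm from the pivot. Push it sideways. The hook reaches 66 mm from the pivot, 60 to 72 mm above the worktop.
- tray: Loose pale wooden tray, about 0.4 kg. Origin: on the worktop, mid-width under the back face of its front board; axes as the case's; meets the case's origin when home. Front board: x -12 to 0 mm, 171 wide, 51 high, with an upright steel pin 10 mm thick on its middle up to 81 mm. Tray 125 long, 148 wide, walls 40 high, floor and walls 6 thick. At the start 85 to 100 mm of it stands out of the case.
- opener: Waiter's corkscrew, folded: a black and steel bar 112 mm long (y), 19 high, 0.09 kg, lying flat. Origin: near the centre of its underside; across (x) it spans -13 to +5 mm, its middle at x = -4 mm. It fits into the tray lying across it (its y along the tray's y).
- brush: Bystander: green nail brush 30 x 85 x 22 mm, long side along y, lying flat. Origin: centre of its underside. Leave it alone.
- marker: Bystander: white marker pen with a red cap, 17 x 135 x 16 mm, long side along y, lying flat. Origin: centre of its underside. Leave it alone.

How it is judged:
On the way, in this order (a step that is already met when the one before it is completed fails the run):
1. the catch is swung open (value of joint catch above 1.4 rad), for 0.1 s.
2. the tray, with the corkscrew in it, is slid into the case to within 12 mm while the catch is open (value of joint catch above 1.2 rad and x of tray in the frame of case above -0.012 m and x of opener in the frame of tray between 0 and 0.119 m and z of opener in the frame of tray below 0.02 m), for 0.1 s.
At the end, for the whole second after the job is handed in: The catch is shut (within 0.12 rad of its stop), the tray's front board is drawn against the case (gap under 2.5 mm), the corkscrew lies flat on the tray's floor inside it, and all is at rest (value of joint catch below 0.12 rad and x of tray in the frame of case above -0.0025 m and x of opener in the frame of tray between 0 and 0.119 m and y of opener in the frame of tray between -0.07 and 0.07 m and z of opener in the frame of tray below 0.02 m and linear speed of tray below 0.01 m/s and linear speed of opener below 0.02 m/s); the robot touches nothing.
It fails at once if the brush or the marker is moved more than 30 mm (distance of any of brush, marker from where it was at the start of the episode above 0.03 m).
It also fails if it takes over 70 s, if anything falls off the work surface, if the arm or the gripper's body presses on something with over 40 N, if the wrist force passes 120 N, or if a joint passes its speed limit or range.

## Working session

There is one attempt and no reset: what is moved stays moved. The work goes in short steps, Python scripts to look and compute and a tool call to move; the robot and the scene stay as the last step left them, time stands still between calls to the robot, and variables do not carry over. Pictures are saved under pics/ and viewed, at most 10 in all, crops included, and the job is handed in when it is done.

Besides the shell and the picture viewer there is one more tool, called after ">>>" as name(argument=value, ...) on one line, values as JSON. move_arm: Moves the arm, as the interface text tells. Its arguments: {"type":"object","properties":{"rows":{"type":"array","items":{"type":"array","items":{"type":"number"}}},"newtons":{"type":"number"}},"required":["rows"]}

```bash
mkdir -p pics
cat > h.py <<'E'
import numpy as np,cv2
from cell import monitor,vision,workorder
def ray(cam,u,v):
    c=vision.get_calibration(cam);K=np.array(c["K"]);T=np.array(c["T"])
    x=(u-K[0,2])/K[0,0];y=(v-K[1,2])/K[1,1]
    s=1.0
    for _ in range(20): s=1+c["k1"]*((x/s)**2+(y/s)**2)
    d=T[:3,:3]@np.array([x/s,-y/s,-1]);return T[:3,3],d
def pt(cam,u,v,z):
    o,d=ray(cam,u,v);return (o+d*(z-o[2])/d[2])
def pix(cam,p):
    c=vision.get_calibration(cam);K=np.array(c["K"]);T=np.array(c["T"])
    q=T[:3,:3].T@(np.array(p)-T[:3,3]);x=q[0]/-q[2];y=-q[1]/-q[2];s=1+c["k1"]*(x*x+y*y)
    return K[0,0]*x*s+K[0,2],K[1,1]*y*s+K[1,2]
def snap(cam,name,box=None,f=1):
    im=vision.read_camera(cam)[:,:,::-1]
    if box: im=im[box[1]:box[3],box[0]:box[2]]
    cv2.imwrite("pics/"+name,cv2.resize(im,None,fx=f,fy=f,interpolation=cv2.INTER_CUBIC))
E
python3 -c "
from h import *
snap('top','a.png');snap('side','b.png')
for c in('top','side'):
  k=vision.get_calibration(c);print(k['k1'],np.round(k['T'],3).tolist(),k['K'][0][0])
print(monitor.observe())"
```

```text
0.031131813234215718 [[-0.012, 0.991, -0.131, 0.366], [-1.0, -0.015, -0.017, -0.017], [-0.019, 0.13, 0.991, 1.224], [0.0, 0.0, 0.0, 1.0]] 431.19183175417544
-0.05502197174338051 [[-0.846, 0.229, -0.481, -0.016], [-0.533, -0.329, 0.78, 0.862], [0.021, 0.916, 0.401, 0.509], [0.0, 0.0, 0.0, 1.0]] 419.60488144079375
{'time': 0.1, 'qpos': array([ 9.80009007e-01,  3.42658058e-01,  1.52490166e+00,  2.03383377e-05,
        1.27538405e+00, -1.46025782e-01]), 'qvel': array([-1.96154750e-04, -1.10459961e-03, -2.37433453e-03,  1.20916701e-03,
       -1.80906513e-03, -3.90211772e-05]), 'joint_efforts': array([ 1.10869158e-03, -4.32002664e+01, -2.44695497e+01,  7.19194184e-02,
        5.25684224e-02, -8.27238591e-05]), 'tool_pos': array([0.22566781, 0.47363861, 0.22611878]), 'tool_rot': array([-3.14025875e+00, -2.15838555e-04,  2.69682504e+00]), 'contact_force': array([ 0.20722288,  1.59661453, -0.36806685]), 'torque': array([0.00227514, 0.01494985, 0.00229825]), 'grip_force': 0.0, 'opening': 0.09174521661483548}
```

View pics/a.png

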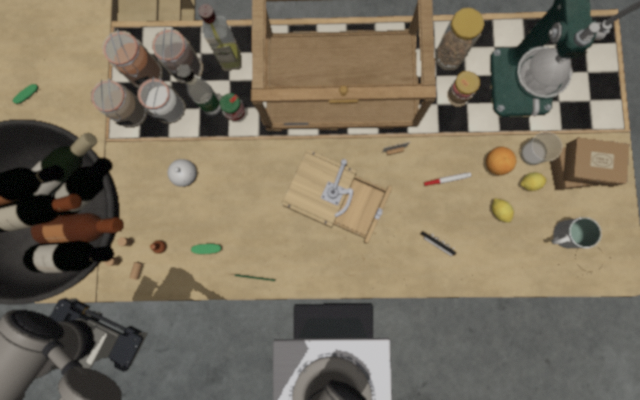

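View pics/b.png

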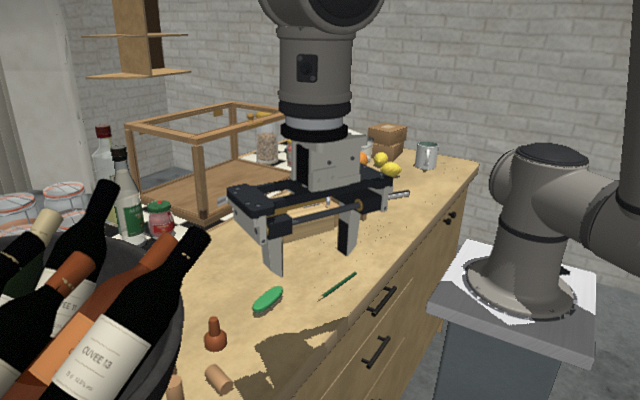

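The top view shows the case at about (320,185) with its mouth to the lower right and the tray pulled out at (362,210). The corkscrew is at (438,243), the marker at (447,180) and the brush at (207,249). I'll enlarge the middle.

```bash
python3 -c "
from h import *
snap('top','c.png',(275,135,475,265),4)"
```

```text
(no output)
```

View pics/c.png

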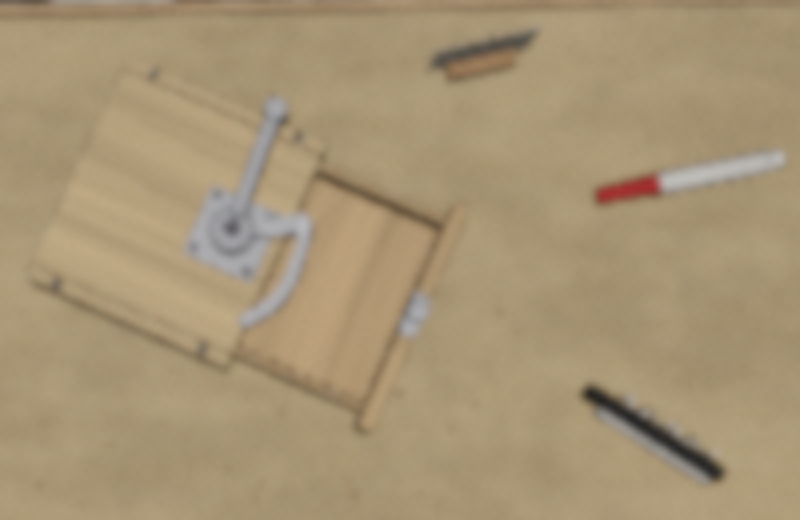

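In the crop, the catch pivot is at (232,228), its post at (276,105), and the mouth corners at (325,152) and (228,368). The tray board runs (462,207)–(367,430), its pin is at about (415,315), and the corkscrew runs (588,390)–(720,474).

```bash
python3 -c "
from h import *
g=lambda u,v,z: pt('top',275+u/4,135+v/4,z)
P=dict(pivot=g(232,228,.08),post=g(276,105,.09),mL=g(325,152,.052),mR=g(228,368,.052),bL=g(125,68,.052),bR=g(33,275,.052),fL=g(462,207,.051),fR=g(367,430,.051),pin=g(418,303,.081),pinlow=g(410,326,.051),oA=g(588,390,.012),oB=g(720,474,.012),mkA=g(598,195,.008),mkB=g(784,158,.008))
for k in P: print(k,np.round(P[k],4))
n=lambda a,b:(np.linalg.norm(P[a]-P[b]),np.degrees(np.arctan2(*(P[b]-P[a])[[1,0]])))
for a,b in [('mL','mR'),('bL','bR'),('bL','mL'),('bR','mR'),('fL','fR'),('pivot','post'),('oA','oB')]: print(a,b,n(a,b))
m=(P['mL']+P['mR'])/2; f=(P['fL']+P['fR'])/2;print(m,f,np.linalg.norm(m-f), np.linalg.norm(m-P['pivot']))
print(monitor.observe()['time'])
"
```

```text
pivot [ 0.5442 -0.0111  0.08  ]
post [ 0.6256 -0.0419  0.09  ]
mL [ 0.6006 -0.0759  0.052 ]
mR [ 0.4522 -0.0069  0.052 ]
bL [0.6624 0.0619 0.052 ]
bR [0.518 0.126 0.052]
fL [ 0.5608 -0.1691  0.051 ]
fR [ 0.4091 -0.1003  0.051 ]
pin [ 0.4916 -0.1341  0.081 ]
pinlow [ 0.4793 -0.1313  0.051 ]
oA [ 0.4364 -0.2577  0.012 ]
oB [ 0.3773 -0.3459  0.012 ]
mkA [ 0.575  -0.2712  0.008 ]
mkB [ 0.5995 -0.4034  0.008 ]
mL mR (np.float64(0.16362845265036935), np.float64(155.05287806231718))
bL bR (np.float64(0.15794920446422073), np.float64(156.0718338932141))
bL mL (np.float64(0.1510676098391596), np.float64(-114.12867072455434))
bR mR (np.float64(0.14828576815878108), np.float64(-116.31751739549324))
fL fR (np.float64(0.16660547946990945), np.float64(155.60188881732142))
pivot post (np.float64(0.0876301307664684), np.float64(-20.66829435548906))
oA oB (np.float64(0.10622481655245813), np.float64(-123.84803118592261))
[ 0.5264261  -0.04142219  0.052     ] [ 0.48494853 -0.13471207  0.051     ] 0.10209990390790677 0.04490723836805127
0.15
```

>>> move_arm(rows=[[28,-39,0,0,-0.3],[28,-39,0,0,-0.3],[28,-39,0,0,-0.3],[28,-39,0,0,-0.3],[28,-39,0,0,-0.3],[28,-39,0,0,-0.3],[28,-39,0,0,-0.3],[28,-39,0,0,-0.3],[28,-39,0,0,-0.3],[28,-39,0,0,-0.3],[28,-39,0,0,-0.3],[28,-39,0,0,-0.3]], newtons=20)

```text
time: 1.35
tool_pos: [0.5626, 0.0041, 0.2265]
tool_rot: [3.142, -0.0, 2.697]
contact_force: [1.0, 1.0, 0.7]
opening: 0.0597
grip_force: 0.0
```

>>> move_arm(rows=[[35,-20,0,0,-0.3],[0,-18,-20,0,-0.3],[0,0,-40,0,-0.3],[0,0,-40,0,-0.3],[0,0,0,0,-0.3]])

```text
time: 1.85
tool_pos: [0.5931, -0.0317, 0.1211]
tool_rot: [-3.139, -0.011, 2.696]
contact_force: [-1.0, 0.2, -0.0]
opening: 0.0595
grip_force: 0.0
```

```bash
python3 -c "
from h import *
for r in (.065,.086):
  a=np.radians(-24.8);print(pix('side',(.542+r*np.cos(a),-.0115+r*np.sin(a),.086)))
print(pix('side',monitor.observe()['tool_pos']),pix('side',(.542,-.0115,.08)))
snap('side','d.png',(200,100,440,280),3.3)"
```

```text
(np.float64(296.34467500717676), np.float64(183.96694938852826))
(np.float64(292.54523784374834), np.float64(181.63665436727462))
(np.float64(297.2942783841244), np.float64(173.34673511707248)) (np.float64(308.7662625119906), np.float64(193.68525677166187))
```

View pics/d.png

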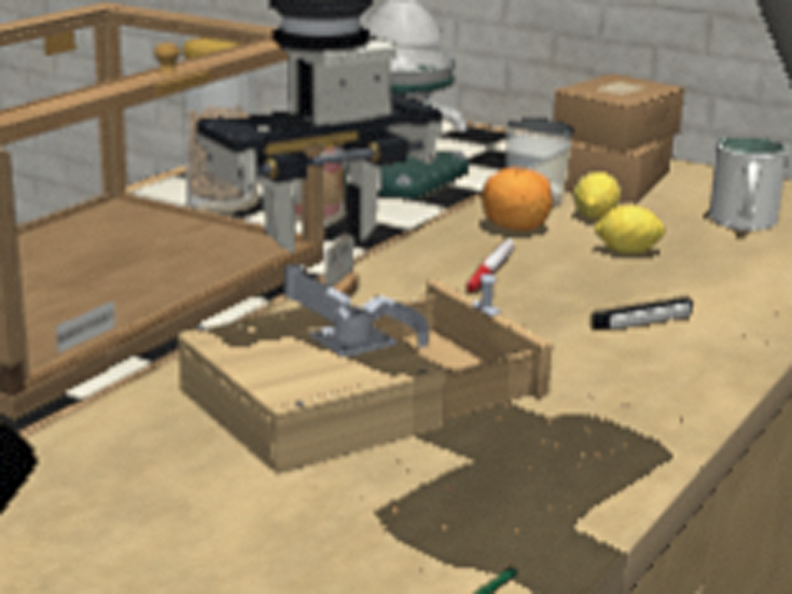

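The fingers, with tips at (283,245) and (362,235), straddle the lever at (320,290) in the crop. I'll go down and grip it.

>>> move_arm(rows=[[4,-2,-30,0,-0.3],[0,0,-26,0,-0.3],[0,0,0,0,-0.3],[0,0,0,0,0.9],[0,0,0,0,0.9],[0,0,0,0,0.9],[0,0,0,0,0.9],[0,0,0,0,0.9]], newtons=15)

```text
time: 2.7
tool_pos: [0.6011, -0.0341, 0.0714]
tool_rot: [3.141, 0.001, 2.697]
contact_force: [-0.1, 1.0, 0.6]
opening: 0.0242
grip_force: 0.0
```

>>> move_arm(rows=[[0,0,-4,0,0.9],[0,0,0,0,0.9],[0,0,0,0,0.9],[0,0,0,0,0.9]])

```text
time: 3.1
tool_pos: [0.6007, -0.0344, 0.0663]
tool_rot: [-3.141, -0.0, 2.697]
contact_force: [0.6, -2.2, -2.9]
opening: 0.0099
grip_force: 14.8
```

```bash
python3 -c "
import numpy as np
c=np.array([.542,-.0115]);p=np.array([.6007,-.0344])-c;r=np.hypot(*p);a=np.arctan2(p[1],p[0])
q=[c+r*np.array([np.cos(a+.145*i),np.sin(a+.145*i)]) for i in range(12)]
print([[round(x,1) for x in d] for d in np.diff(q,axis=0)*1000])"
```

```text
[[np.float64(2.7), np.float64(8.7)], [np.float64(1.4), np.float64(9.0)], [np.float64(0.1), np.float64(9.1)], [np.float64(-1.2), np.float64(9.0)], [np.float64(-2.5), np.float64(8.8)], [np.float64(-3.8), np.float64(8.3)], [np.float64(-4.9), np.float64(7.7)], [np.float64(-6.0), np.float64(6.9)], [np.float64(-6.9), np.float64(6.0)], [np.float64(-7.7), np.float64(4.9)], [np.float64(-8.3), np.float64(3.7)]]
```

>>> move_arm(rows=[[2.7,8.7,0,0.145,0.9],[1.4,9,0,0.145,0.9],[0.1,9.1,0,0.145,0.9],[-1.2,9,0,0.145,0.9],[-2.5,8.8,0,0.145,0.9],[0,0,0,0,0.9]])

```text
time: 3.7
tool_pos: [0.6016, 0.0102, 0.0663]
tool_rot: [-3.14, 0.0, -2.856]
contact_force: [2.6, -4.2, -5.0]
opening: 0.0109
grip_force: 16.0
```

>>> move_arm(rows=[[-3.8,8.3,0,0.145,0.9],[-4.9,7.7,0,0.145,0.9],[-6,6.9,0,0.145,0.9],[-6.9,6,0,0.145,0.9],[-7.7,4.9,0,0.145,0.9],[0,0,0,0,0.9]])

```text
time: 4.3
tool_pos: [0.5713, 0.0425, 0.0663]
tool_rot: [-3.141, -0.004, -2.131]
contact_force: [0.8, -10.1, -4.9]
opening: 0.012
grip_force: 16.2
```

>>> move_arm(rows=[[-4,2.5,0,0.07,0.9],[-4,2,0,0.07,0.9],[0,0,0,0,0.9]])

```text
time: 4.6
tool_pos: [0.5699, 0.0439, 0.067]
tool_rot: [-3.127, -0.001, -1.994]
contact_force: [19.4, -20.4, -15.1]
opening: 0.0103
grip_force: 14.8
```

>>> move_arm(rows=[[0,0,0,0,-0.3],[0,0,0,0,-0.3],[0,0,0,0,-0.3],[0,0,40,0,-0.3],[0,0,45,0,-0.3],[-10,-20,0,-0.145,-0.3],[-10,-20,0,-0.145,-0.3],[-10,-20,0,-0.145,-0.3],[-10,-20,0,-0.145,-0.3],[-10,-20,0,-0.145,-0.3],[-10,-20,0,-0.145,-0.3],[-10,-20,0,-0.145,-0.3]])

```text
time: 5.8
tool_pos: [0.4933, -0.0913, 0.1518]
tool_rot: [3.141, -0.0, -3.017]
contact_force: [0.2, -0.1, 0.5]
opening: 0.0597
grip_force: 0.0
```

>>> move_arm(rows=[[-10,-20,0,-0.145,-0.3],[-10,-20,0,-0.145,-0.3],[-10,-20,0,-0.145,-0.3],[-10,-20,0,-0.145,-0.3],[-10,-20,0,-0.145,-0.3],[-10,-20,0,-0.145,-0.3],[-10,-20,0,-0.145,-0.3],[-10,-20,0,-0.145,-0.3],[-10,-20,0,-0.145,-0.3],[-5,-20,0,-0.145,-0.3],[0,0,0,-0.145,-0.3],[0,0,0,-0.145,-0.3]])

```text
time: 7.0
tool_pos: [0.3988, -0.2912, 0.1517]
tool_rot: [-3.142, -0.001, 1.525]
contact_force: [-0.5, -0.1, 0.1]
opening: 0.0596
grip_force: 0.0
```

>>> move_arm(rows=[[0,0,-30,-0.145,-0.3],[0,0,-30,-0.145,-0.3],[0,0,0,-0.145,-0.3],[0,0,0,-0.145,-0.3],[0,0,0,0,-0.3]])

```text
time: 7.5
tool_pos: [0.3991, -0.2906, 0.0916]
tool_rot: [-3.141, -0.001, 0.951]
contact_force: [0.2, -0.1, 0.5]
opening: 0.0599
grip_force: 0.0
```

```bash
python3 -c "
from h import *
snap('side','e.png',(290,130,470,265),4.4);snap('top','f.png',(275,135,475,265),4)
c=pix('side',(.403,-.3,.019));print([(c[0]-290)*4.4,(c[1]-130)*4.4])"
```

```text
[np.float64(467.841596612745), np.float64(275.26468504524456)]
```

View pics/e.png

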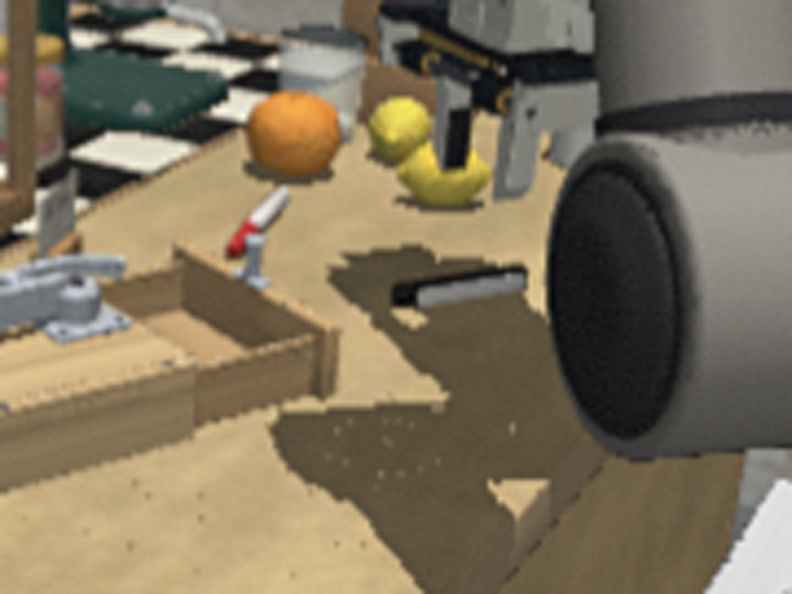

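View pics/f.png

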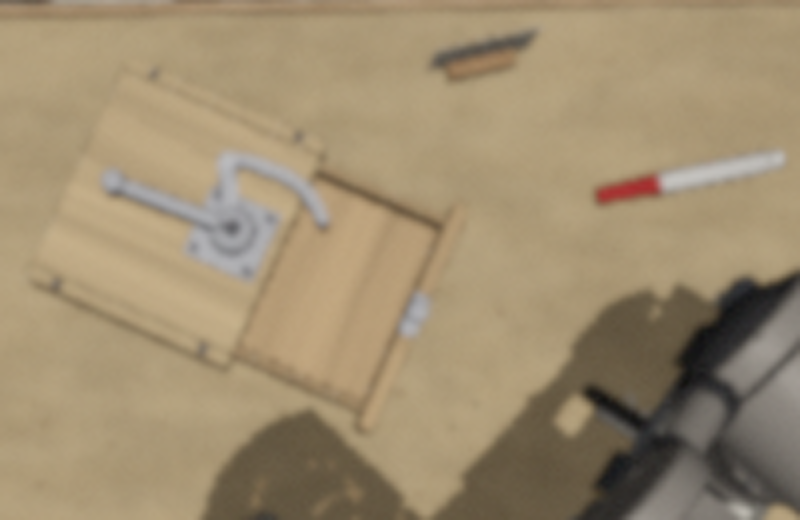

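The catch stands open: the post is at (112,182) in the top crop. The corkscrew is where I computed, with its side-view centre at about (460,280). I'll go down on it.

>>> move_arm(rows=[[4,-9,-20,0.03,-0.3],[0,0,-35,0,-0.3],[0,0,-28,0,-0.3],[0,0,0,0,-0.3],[0,0,0,0,0.95],[0,0,0,0,0.95],[0,0,0,0,0.95],[0,0,0,0,0.95],[0,0,0,0,0.95],[0,0,0,0,0.95],[0,0,0,0,0.95]], newtons=20)

```text
time: 8.7
tool_pos: [0.4035, -0.3006, 0.0093]
tool_rot: [3.14, 0.0, 0.982]
contact_force: [0.8, 0.3, 4.5]
opening: 0.0173
grip_force: 20.0
```

>>> move_arm(rows=[[0,0,50,0,0.95],[0,0,50,0,0.95],[10,21,30,-0.141,0.95],[10,21,0,-0.141,0.95],[10,21,0,-0.141,0.95],[10,21,0,-0.141,0.95],[10,21,0,-0.141,0.95],[10,21,0,-0.141,0.95],[10,21,0,-0.141,0.95],[10,21,0,-0.141,0.95],[10,21,0,-0.141,0.95],[13,24,0,-0.141,0.95]])

```text
time: 9.9
tool_pos: [0.5058, -0.0863, 0.1384]
tool_rot: [3.141, 0.002, -0.434]
contact_force: [0.5, -0.2, -0.0]
opening: 0.017
grip_force: 20.0
```

>>> move_arm(rows=[[0,0,-30,0,0.95],[0,0,-25,0,0.95],[0,0,0,0,0.95]])

```text
time: 10.2
tool_pos: [0.5035, -0.0861, 0.0807]
tool_rot: [3.141, 0.008, -0.428]
contact_force: [-0.8, 0.2, -1.4]
opening: 0.0169
grip_force: 20.0
```

```bash
python3 -c "
from h import *
snap('side','g.png',(230,120,410,255),4.4)
p=monitor.observe()['tool_pos'];print(p)
for z in (p[2],.04): c=pix('side',(p[0],p[1],z));print([(c[0]-230)*4.4,(c[1]-120)*4.4])"
```

```text
[ 0.50472763 -0.08662137  0.08247585]
[np.float64(461.31503228413726), np.float64(296.15630300939154)]
[np.float64(458.67294849562893), np.float64(358.05598150210045)]
```

View pics/g.png

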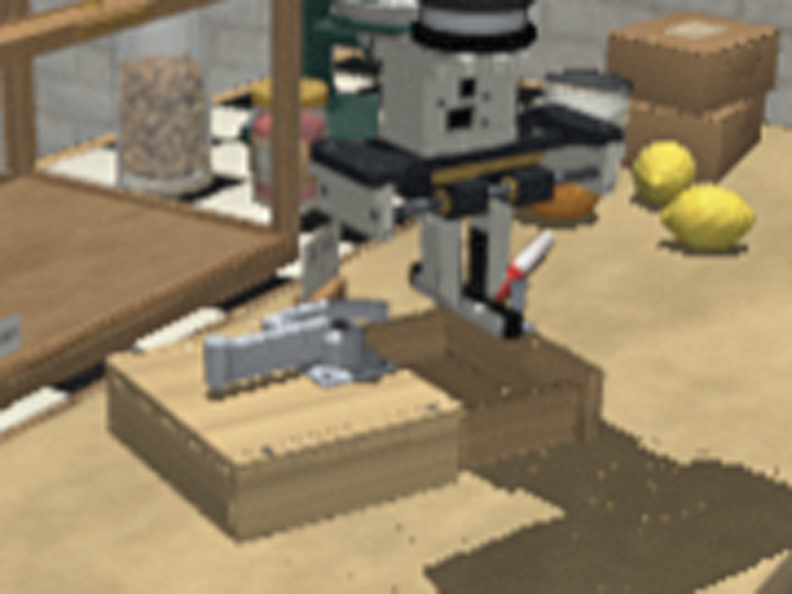

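The corkscrew, spanning (412,272)–(520,330) in the crop, hangs level over the middle of the tray. I'll lower it and release.

>>> move_arm(rows=[[2,0,-25,0,0.95],[0,0,-20,0,0.95],[0,0,-12,0,0.95],[0,0,0,0,0.95]])

```text
time: 10.65
tool_pos: [0.5076, -0.0872, 0.0263]
tool_rot: [3.141, 0.002, -0.429]
contact_force: [-0.6, -0.1, -0.4]
opening: 0.0169
grip_force: 20.0
```

>>> move_arm(rows=[[0,0,-4,0,0.95],[0,0,0,0,0.95],[0,0,0,0,0.4],[0,0,0,0,0.4],[0,0,0,0,0.4],[0,0,0,0,0.4]])

```text
time: 11.25
tool_pos: [0.5082, -0.0872, 0.023]
tool_rot: [3.142, -0.0, -0.428]
contact_force: [-0.3, -0.1, 0.3]
opening: 0.0274
grip_force: 0.0
```

>>> move_arm(rows=[[0,0,40,0,0.4],[0,0,50,0,0.4],[0,0,30,0,0.4],[-20,-44,0,0,1],[-20,-44,0,0,1],[-8,-17,0,0,1],[0,0,0,0,1]])

```text
time: 11.95
tool_pos: [0.4592, -0.1943, 0.1429]
tool_rot: [3.141, -0.0, -0.432]
contact_force: [0.4, 0.1, -0.5]
opening: 0.002
grip_force: 0.0
```

```bash
python3 -c "
from h import *
snap('top','i.png',(315,160,415,255),6)"
```

```text
(no output)
```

View pics/i.png

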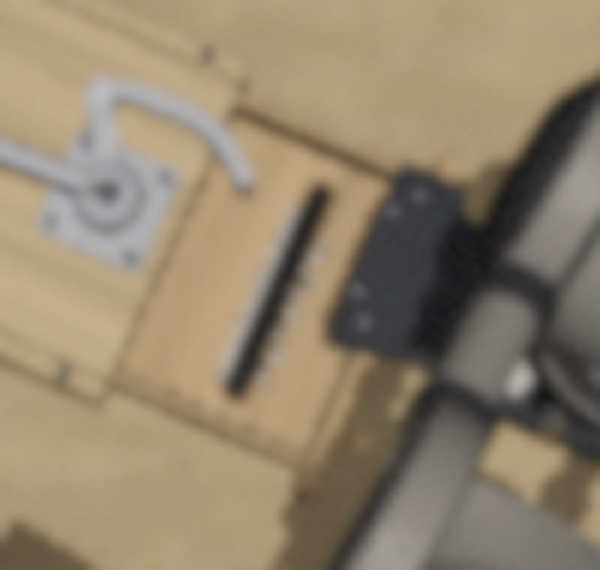

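The corkscrew lies flat across the tray, from (320,190) to (235,385) in the crop. Next I'll go down in front of the board and push the tray in.

>>> move_arm(rows=[[0,0,-40,0,1],[0,0,-40,0,1],[0,0,-30,0,1],[8.3,18.2,0,0,1],[8.3,18.2,0,0,1],[4.2,9.1,0,0,1],[4.2,9.1,0,0,1],[4.2,9.1,0,0,1],[0,0,0,0,1]])

```text
time: 12.9
tool_pos: [0.4899, -0.1273, 0.033]
tool_rot: [-3.141, -0.001, -0.427]
contact_force: [-0.4, -0.4, 0.9]
opening: 0.0005
grip_force: 0.0
```

>>> move_arm(rows=[[4.2,9.1,0,0,1],[4.2,9.1,0,0,1],[4.2,9.1,0,0,1],[4.2,9.1,0,0,1],[0,0,0,0,1]])

```text
time: 13.4
tool_pos: [0.5068, -0.0907, 0.0328]
tool_rot: [-3.141, -0.0, -0.427]
contact_force: [-0.3, -0.3, 0.6]
opening: 0.0005
grip_force: 0.0
```

>>> move_arm(rows=[[4.2,9.1,0,0,1],[2.1,4.5,0,0,1],[1.2,2.7,0,0,1],[0,0,0,0,1],[0,0,0,0,1]])

```text
time: 13.9
tool_pos: [0.5132, -0.0756, 0.0327]
tool_rot: [3.141, 0.001, -0.428]
contact_force: [-3.5, -2.2, -0.0]
opening: 0.0004
grip_force: 1.5
```

>>> move_arm(rows=[[0.9,1.8,0,0,1],[0.9,1.8,0,0,1],[0.9,1.8,0,0,1],[0,0,0,0,1],[0,0,0,0,1]])

```text
time: 14.4
tool_pos: [0.5154, -0.071, 0.0326]
tool_rot: [3.14, 0.001, -0.428]
contact_force: [-5.3, -6.3, 1.8]
opening: 0.001
grip_force: 4.3
```

>>> move_arm(rows=[[0.9,1.8,0,0,1],[0.9,1.8,0,0,1],[0,0,0,0,1],[0,0,0,0,1]])

```text
time: 14.8
tool_pos: [0.5163, -0.0686, 0.0327]
tool_rot: [3.138, 0.002, -0.428]
contact_force: [-9.4, -14.2, 4.6]
opening: 0.0005
grip_force: 8.5
```

>>> move_arm(rows=[[-5,-11,0,0,1],[-5,-11,0,0,1],[0,0,45,0,1],[0,0,45,0,1],[0,0,40,0,1],[9,19,0,0.143,-0.3],[9,19,0,0.143,-0.3],[9,19,0,0.143,-0.3],[9,19,0,0.143,-0.3],[9,19,0,0.143,-0.3],[9,19,0,0.143,-0.3],[9,19,0,0.143,-0.3]])

```text
time: 16.0
tool_pos: [0.5715, 0.0449, 0.1627]
tool_rot: [-3.141, -0.001, 0.578]
contact_force: [0.2, -0.3, 1.0]
opening: 0.0522
grip_force: 0.0
```

>>> move_arm(rows=[[0,0,0,0.143,-0.3],[0,0,0,0.143,-0.3],[0,0,0,0.143,-0.3],[0,0,0,0.143,-0.3],[0,0,0,0,-0.3]])

```text
time: 16.5
tool_pos: [0.5711, 0.0441, 0.1626]
tool_rot: [3.142, -0.001, 1.146]
contact_force: [1.1, 0.2, 0.8]
opening: 0.0593
grip_force: 0.0
```

```bash
python3 -c "
from h import *
snap('side','j.png',(200,100,400,250),4)"
```

```text
(no output)
```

View pics/j.png

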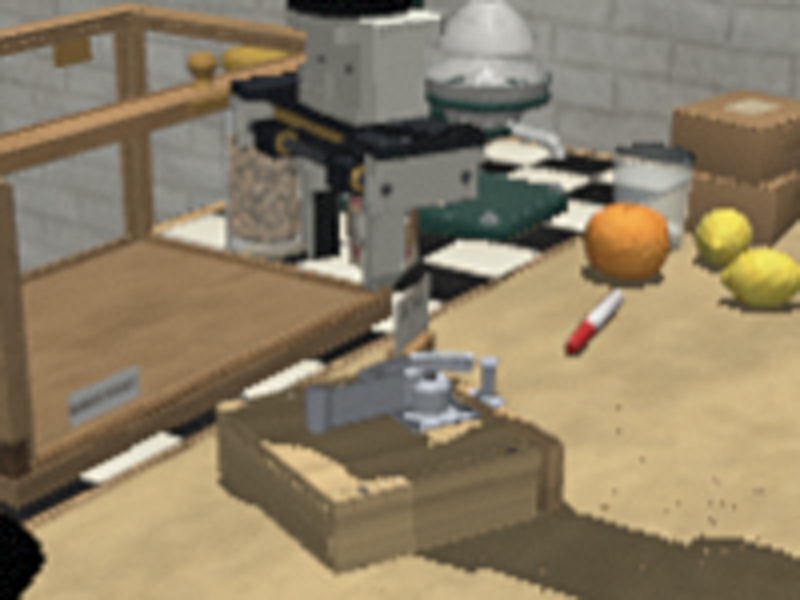

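The tray is in with a small gap at (545,480), and the pin at (488,375) sits beside the hook. I'll grip the lever and shut it.

>>> move_arm(rows=[[0,0,-35,0,-0.3],[0,0,-35,0,-0.3],[0,0,-25,0,-0.3],[0,0,0,0,0.9],[0,0,0,0,0.9],[0,0,0,0,0.9],[0,0,0,0,0.9],[0,0,0,0,0.9],[0,0,0,0,0.9],[0,0,0,0,0.9],[0,0,0,0,0.9]], newtons=25)

```text
time: 17.65
tool_pos: [0.5718, 0.0441, 0.0682]
tool_rot: [3.14, -0.0, 1.145]
contact_force: [0.6, 0.3, 1.9]
opening: 0.0097
grip_force: 24.9
```

```bash
python3 -c "
from h import *
p0=monitor.observe()['tool_pos'];print(p0)
c=np.array([.542,-.0115]);p=p0[:2]-c;r=np.hypot(*p);a=np.arctan2(p[1],p[0]);print(r,a)
q=[c+r*np.array([np.cos(a-.143*i),np.sin(a-.143*i)]) for i in range(12)]
print(np.round(np.diff(q,axis=0)*1000,1).tolist())"
```

```text
[0.57180205 0.04406854 0.06818126]
0.06305572339033416 1.0785231840015157
[[7.6, -4.8], [6.9, -5.9], [5.9, -6.8], [4.9, -7.5], [3.8, -8.2], [2.6, -8.6], [1.3, -8.9], [0.1, -9.0], [-1.2, -8.9], [-2.5, -8.7], [-3.7, -8.2]]
```

>>> move_arm(rows=[[7.6,-4.8,0,-0.143,0.9],[6.9,-5.9,0,-0.143,0.9],[5.9,-6.8,0,-0.143,0.9],[4.9,-7.5,0,-0.143,0.9],[3.8,-8.2,0,-0.143,0.9],[2.6,-8.6,0,-0.143,0.9],[0,0,0,0,0.9]])

```text
time: 18.35
tool_pos: [0.6057, 0.004, 0.0683]
tool_rot: [-3.14, -0.007, 0.28]
contact_force: [9.5, 9.9, -2.2]
opening: 0.0099
grip_force: 25.5
```

>>> move_arm(rows=[[1.3,-8.9,0,-0.143,0.9],[0.1,-9,0,-0.143,0.9],[-1.2,-8.9,0,-0.143,0.9],[-2.5,-8.7,0,-0.143,0.9],[0,0,0,0,0.9]])

```text
time: 18.85
tool_pos: [0.6038, -0.0321, 0.0683]
tool_rot: [-3.137, -0.007, -0.292]
contact_force: [12.8, 4.9, -4.4]
opening: 0.0101
grip_force: 26.1
```

>>> move_arm(rows=[[-1.8,-4.1,0,-0.07,0.9],[-1.8,-4.1,0,-0.07,0.9],[0,0,0,0,0.9],[0,0,0,0,0.9]])

```text
time: 19.25
tool_pos: [0.6018, -0.0367, 0.0683]
tool_rot: [-3.131, -0.007, -0.426]
contact_force: [17.4, 19.0, -8.1]
opening: 0.0099
grip_force: 25.0
```

>>> move_arm(rows=[[-0.8,-1.8,0,-0.02,0.9],[0,0,0,0,0.9],[0,0,0,0,0.9]])

```text
time: 19.55
tool_pos: [0.6017, -0.0368, 0.0683]
tool_rot: [-3.129, -0.008, -0.445]
contact_force: [21.0, 26.4, -9.3]
opening: 0.0097
grip_force: 25.0
```

>>> move_arm(rows=[[0,0,0,0,-0.3],[0,0,0,0,-0.3],[0,0,0,0,-0.3],[0,0,0,0,-0.3],[0,0,40,0,-0.3],[0,0,50,0,-0.3],[0,0,40,0,-0.3],[-20,30,0,0,-0.3],[-20,40,0,0,-0.3],[-20,45,0,0,-0.3],[-20,45,0,0,-0.3],[-20,45,0,0,-0.3]])

```text
time: 20.75
tool_pos: [0.4948, 0.1629, 0.1978]
tool_rot: [3.141, 0.0, -0.447]
contact_force: [0.3, 0.3, 0.2]
opening: 0.0595
grip_force: 0.0
```

>>> move_arm(rows=[[-20,45,0,0,-0.3],[-20,45,0,0,-0.3],[-20,45,0,0,-0.3],[0,0,0,0,-0.3]])

```text
time: 21.15
tool_pos: [0.4331, 0.3011, 0.1977]
tool_rot: [-3.141, 0.002, -0.439]
contact_force: [0.2, -1.0, 0.4]
opening: 0.0595
grip_force: 0.0
```

```bash
python3 -c "
from h import *
snap('top','k.png',(275,140,395,240),6)"
```

```text
(no output)
```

View pics/k.png

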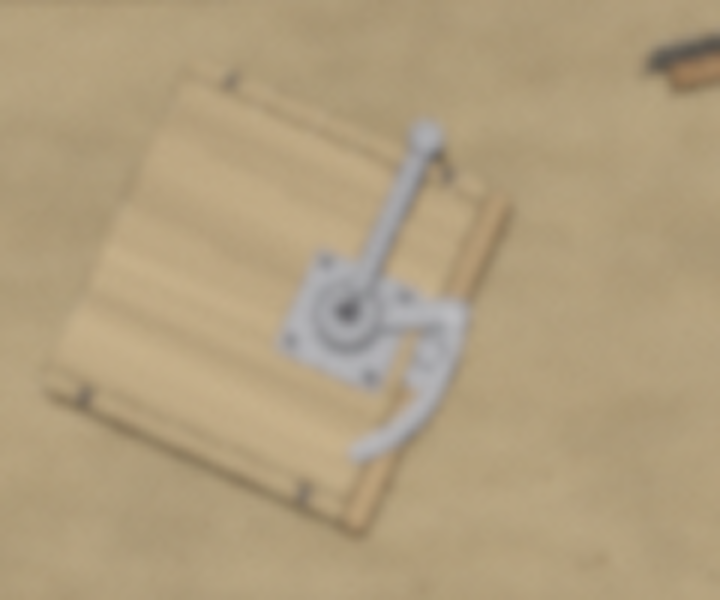

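The lever, (347,312) to (425,137), lies parallel to the board. The hook holds the pin at (425,355), and no gap shows at the mouth.

```bash
python3 -c "
from h import *
print(workorder.hand_in())"
```

```text
the job is handed in; nothing more can be done
None
```

I handed the job in at about 21 s: the corkscrew lies in the tray, the tray is in the case, and the catch is shut with its hook on the pin and no gap visible at the mouth. The hand-in returned no verdict.

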